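# Clamp the lid of a lab pot: swing the strap over, push the cam lever down

### The arm

A 6-joint arm with a two-finger parallel gripper is mounted at the origin on the work surface. World frame = base frame: x ahead of the robot, y to its left, z up, the work surface at z = 0. Lengths are in mm, angles in degrees, forces in N, time in s.
With the tool pointing down it reaches from about 325 to 900 mm from the base axis. Payload 3.5 kg.
Tool frame: the origin (TCP) lies at the very end of the fingers, on their centre line; the grasp point (between the pads) lies r.grip_point_offset behind it (r.grip_point_offset is the distance from the TCP to the grasp point, in mm); z points along the fingers, y is the direction in which the jaws open and shut (so a half turn about z gives the same grasp; the last joint's range is limited). The gripper opens to 85 mm and grips with 20 to 120 N. Pads are 22 mm wide; open, the fingers measure 114 mm over their backs; the gripper's body (76 mm by 85 mm) begins 54 mm behind the grasp point. The pads swing forward as they close: fully open they stand 13 mm farther back than shut.
Start: joints at [-78.117, 15.837, -1.513, 72.651, 0, 84.076], TCP at [191.126, -595.057, 231.313] pointing down, gripper open.
Joint ranges: [-178.77, 178.77], [-48.84, 107.48], [-61.69, 71.31], [-111.58, 123.2], [-90, 87.43], [-180, 180]. Speed limits (degrees/s): [147.25, 147.25, 180, 180, 180, 180].

### API

Orientations are given as [roll, pitch, yaw] about the fixed x, y, z axes, in that order (R = Rz(yaw) Ry(pitch) Rx(roll)).
In Python, from workcell import readout, cams, job, r gives the robot as it stands.
- The arm moves only by the shell command python3 -m handwheel 'ROWS' [FORCE]. ROWS is JSON, one flat list of numbers, 7 for each row, row after row: the shift along the tool's x, y, z in m, then the turn, a rotation vector about the tool's x, y, z in degrees, then the finger opening in m, from 0 to 0.0854. A call has 1 to 5 rows; each row is the pose to reach, as a shift and turn from the pose commanded when the call began, along the tool's axes at that moment; what a row does not reach only later rows make up. A row lasts 1/8 s, in which the tool goes at most 62.5 mm and 10.7 degrees, less where a joint would pass 70% of its speed; a pose out of reach is approached as far as the arm can. A call with a gripper value outside its range is refused whole. The fingers move at their own pace and stop on an object; FORCE is the grip in N (left out, the last holds). Time passes only in rows, so rows that repeat a pose let the fingers close. It gives the time, the measured TCP pose, the force and the opening at its end, in the units of the state.
- readout.get_state(): the state, without advancing time (a new reading comes with each control period).
- cams.camera(name): name is "scene" or "top"; returns the picture (384x512x3 uint8, red, green, blue); there is no depth.
- cams.calibration(name): a dict with "vfov" (degrees; the focal length in pixels is half the picture's height over the tangent of half this angle, whatever the lens; pixels are square), "cx", "cy" (the principal point, pixels), "R" (3x3) and "t" (3): a world point X has camera coordinates R X + t. Camera axes: x right, y down, z forward; pixel columns grow to the right and rows downward; lengths in mm; the calibration is good to about 2 mm. A picture is of the moment at which its call begins. calibration takes no time and is no camera call.
- job.job_done(): hands the job in, once; it reports no verdict.
The state is a dict: "time_s": time; "joints": joint angles; "qd": joint speeds; "tau": joint torques, N m; "position": TCP position; "orientation": TCP orientation; "wrist_force": force on the tool from outside, world axes, zero at the start; "moment": the same for the moment, N m; "finger_gap": finger opening in mm.
Only numpy, scipy, OpenCV 4.12 (cv2) and the standard library are available. Lean on these libraries where they do the work, as an engineer would, in place of code of your own. Each camera call takes 0.05 s, during which the arm holds its last target. There are 200 camera calls.

### The job

With the back of a finger, swing the steel clamp strap all the way across the blue-lidded pot until it stops in the catch, and only then push the red cam lever at its end fully down. Use only the fingers, and nothing is to be picked up: do not lift the pot out of its ring, and leave everything else on the table where it stands.

Things in the scene. Friction and masses are not known exactly. Their poses are not given: they have to be found in the camera images.
- fixture: the clamp fixture, fixed to the table: black plate 140 x 220 x 12 mm (its x, y, z), origin at the centre of its underside on the table, z up. A steel ring (8 mm high) round the plate's centre holds the pot. The strap's pivot post stands at y = +70 mm and the dark steel catch at y = -65 mm (both x = 0). The catch is a column with a stop cheek on its +x side that reaches 106 mm above the table; the strap swings in from the -x side.
- pot: loose white pot with a blue lid, 76 mm across and 69 mm high, 0.25 to 0.5 kg, standing in the steel ring at the fixture's centre with about 3 mm play all round; origin at the centre of its underside, 12 mm above the table, lid top 81 mm above the table. It must stay there.
- strap (a joint): angle of the clamp strap about its vertical pivot: 0 = home in the catch, across the pot (pointing to the fixture's -y), where it meets a hard stop; it grows, up to 1.7, as the strap swings open towards the fixture's -x side (clockwise from above). It starts open at 0.8 to 1.35 and stays where it is left (about 2 to 3 N at 100 mm from the pivot moves it).
- strap_pivot (a point): point on the strap's pivot axis, at the strap's top face, 100 mm above the table. Axes: x along the strap from the pivot to its free end, z up, y the way the strap's side moves as it closes. The strap is a flat steel bar 30 mm wide, 16 mm high (84 to 100 mm above the table), reaching 146 mm from the pivot; the hub is 36 mm across and its cap rises 10 mm above the strap. It passes 3 mm above the pot's lid, with a thin rubber pad beneath.
- strap_push (a point): point on the strap's side face to push on for closing (strap's -y face), 105 mm from the pivot along x, 92 mm above the table (mid height of the bar). Same axes as strap_pivot.
- lever (a joint): angle of the red cam lever at the strap's free end: 0 = raised (the lever points outwards and 60 degrees up), 1.05 = fully down (level, pointing outwards along the strap), a hard stop. It starts between 0 and 0.2 and stays where it is left (about 3 to 4 N at the paddle moves it).
- lever_axis (a point): centre of the lever's hinge: 135 mm from the strap's pivot, 111 mm above the table. Axes: x along the lever to its tip, y the hinge axis (across the strap), z square to the lever's upper face, the face to push on. Two steel ears beside the hinge, 28 mm over both, rise to 118 mm above the table.
- lever_pad (a point): middle of the upper face of the lever's paddle: 62 mm along the lever from its hinge and 4 mm above its centre line. The paddle is 36 mm long (44 to 80 mm from the hinge), 28 mm wide and 8 mm thick; nothing but air lies below it. Same axes as lever_axis.
- vial: bystander, loose: small capped glass vial, 28 mm across, 55 mm high; origin at the centre of its underside. Leave it alone.
- jar: bystander, loose: amber jar with black lid, 52 mm across, 60 mm high; origin at the centre of its underside. Leave it alone.
- spatula: bystander, loose: lab spatula with green handle, 180 mm long, lying flat; origin at the centre of its underside. Leave it alone.
- clip: bystander, loose: small red joint clip, about 60 x 36 mm, 10 mm high, lying flat; origin at the centre of its underside. Leave it alone.
- jug: bystander, loose: white plastic jug, 100 mm across plus a handle, 130 mm high; origin at the centre of its underside. Leave it alone.
- flask: bystander, loose: round glass flask, 90 mm across, 150 mm high, in a cork ring; origin at the centre of its underside. Leave it alone.
- bottle: bystander, loose: amber bottle with blue cap, 64 mm across, 150 mm high; origin at the centre of its underside. Leave it alone.
There are look-alikes about, which are no part of the job. Of the things like the pot, leave any that is pink or yellow; of the rest the larger one is meant.

How it is judged:
By the outcome, as a careful person would: the job done as asked, in the order asked, and still so for the second after the job is handed in, with the robot touching nothing.
It also fails if it takes over 51 s, if anything falls off the work surface, if the arm or the gripper's body presses on something with over 40 N, if the wrist force passes 120 N, or if a joint passes its speed limit or range.

## Working session

There is one attempt and no reset: what is moved stays moved. The work goes in short steps, Python scripts to look and compute and a shell command to move; the robot and the scene stay as the last step left them, time stands still between calls to the robot, and variables do not carry over. Pictures are saved under pics/ and viewed, about 8 in all and at most 12, crops included, and the job is handed in when it is done.

```bash
mkdir -p pics; ls; python3 - <<'E'
from workcell import readout,cams,r
import cv2,numpy as np
for n in("scene","top"):
    im=cams.camera(n); cv2.imwrite(f"pics/{n}0.png",im[:,:,::-1]); c=cams.calibration(n); print(n,c)
a=cv2.imread("pics/scene0.png");b=cv2.imread("pics/top0.png")
cv2.imwrite("pics/s1.png",cv2.resize(a,(800,600),interpolation=3));cv2.imwrite("pics/t1.png",cv2.resize(b,(800,600),interpolation=3))
print(readout.get_state(),r.grip_point_offset)
E
```

```text
pics
scene {'vfov': 46.71713343498148, 'cx': 260.0896430334455, 'cy': 188.08822013600485, 'R': array([[-0.14113187,  0.98990032,  0.01338488],
       [ 0.80429654,  0.12253215, -0.5814576 ],
       [-0.57722515, -0.07129679, -0.81346659]]), 't': array([  88.23238538, -394.27787993, 1620.39070202])}
top {'vfov': 49.2792087833547, 'cx': 253.9026595567954, 'cy': 195.4155945386285, 'R': array([[-0.01714131, -0.99985224,  0.00129107],
       [-0.98875787,  0.01675925, -0.14858329],
       [ 0.1485397 , -0.00382347, -0.98889905]]), 't': array([   3.51932979,  599.2561742 , 1274.77336411])}
{'time_s': 0.1, 'joints': array([-7.81163642e+01,  1.58756929e+01, -1.59080862e+00,  7.26504600e+01,
        6.48037910e-04,  8.40746663e+01]), 'qd': array([-0.06980139, -0.10633537,  0.19857024, -0.03620366, -0.02471216,
       -0.00192969]), 'tau': array([-4.78124889e-05, -4.46709287e+01,  2.96128482e+01,  8.47558491e-03,
       -8.87717351e-05, -3.35500204e-06]), 'position': array([ 190.98922292, -594.35616149,  230.24531067]), 'orientation': array([-1.79883730e+02, -1.27187838e-02,  1.78089559e+01]), 'wrist_force': array([0.31273755, 0.4130968 , 0.13828645]), 'moment': array([ 0.01277698, -0.04813888,  0.01853942]), 'finger_gap': 85.5444647652188} 18.700000000000003
```

View pics/s1.png

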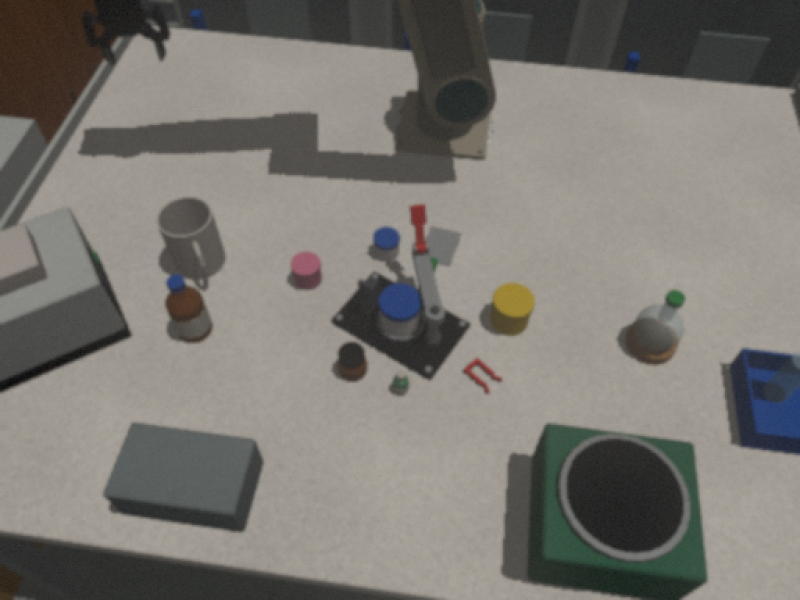

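View pics/t1.png

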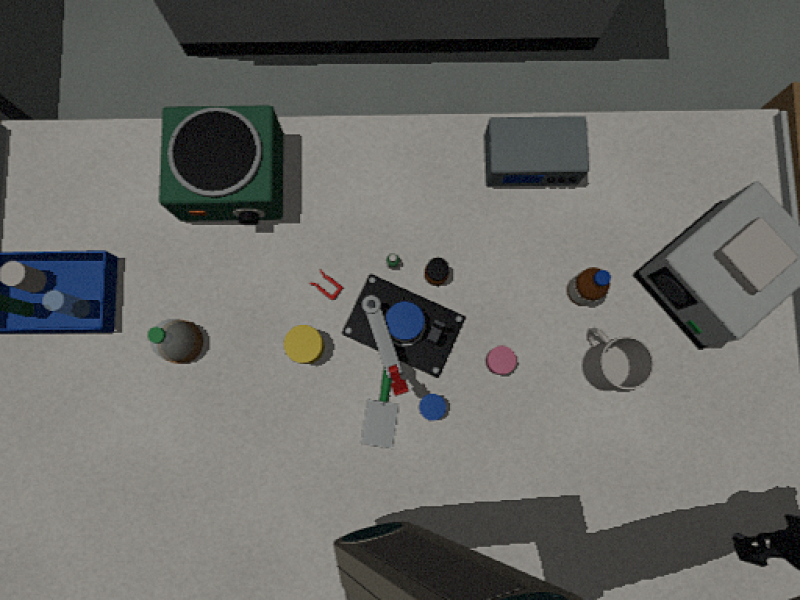

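```bash
python3 - <<'E'
import cv2,numpy as np
a=cv2.imread("pics/scene0.png")[125:245,205:305];b=cv2.imread("pics/top0.png")[168:288,210:310]
o=np.hstack([cv2.resize(x,(400,480),interpolation=3) for x in(a,b)])
cv2.imwrite("pics/crop1.png",cv2.convertScaleAbs(o,alpha=1.4))
E
```

```text
(no output)
```

View pics/crop1.png

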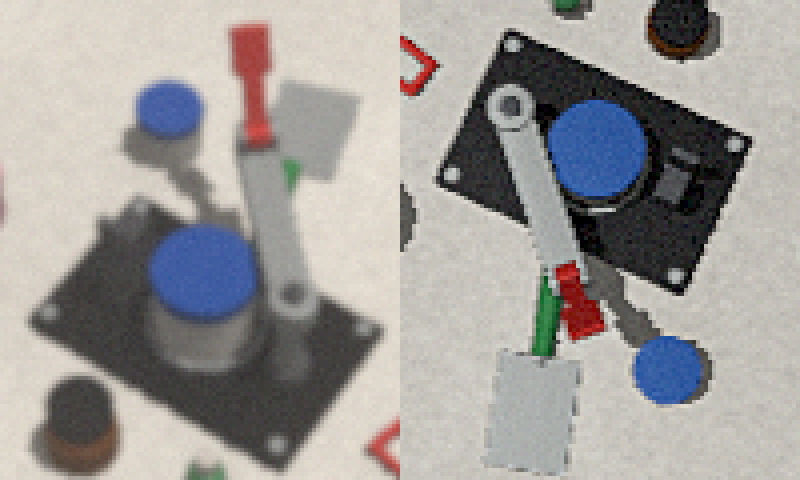

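Two blue-lidded pots: crop right (597,148), in the fixture's ring and larger, and (668,370), loose and smaller. The first is the one meant. Pink and yellow are decoys. The strap is open towards the robot, with the hub at (512,107) and the red paddle at (585,325).

```bash
cat >h.py <<'E'
import numpy as np,cv2
from workcell import cams
C={n:cams.calibration(n) for n in("scene","top")}
def ray(n,u,v):
    c=C[n];f=192/np.tan(np.radians(c["vfov"]/2))
    d=c["R"].T@np.array([(u-c["cx"])/f,(v-c["cy"])/f,1]);return -c["R"].T@c["t"],d
def plane(n,u,v,z):
    o,d=ray(n,u,v);return o+d*(z-o[2])/d[2]
def tri(p,q):
    o,d=ray("scene",*p);e,g=ray("top",*q)
    s=np.linalg.lstsq(np.c_[d,-g],e-o,rcond=None)[0]
    a,b=o+d*s[0],e+g*s[1];return (a+b)/2,np.linalg.norm(a-b)
E
python3 - <<'E'
from h import *
np.set_printoptions(precision=1,suppress=True)
S=lambda x,y:((x+.5)/4-.5+205,(y+.5)/4-.5+125)
T=lambda x,y:((x-399.5)/4-.5+210,(y+.5)/4-.5+168)
scr=[(512,43),(735,145),(676,277),(452,175)]
ss=[(277,445),(47,313),(140,206),(367,328)]
P=[]
for a,b in zip(ss,scr):
    p=plane("top",*T(*b),12);q=plane("scene",*S(*a),12);t=tri(S(*a),T(*b));print(p,q,t);P.append(p)
P=np.array(P)[:,:2];print("ctr",P.mean(0),"yaw y-axis",[np.degrees(np.arctan2(*(v[::-1]))) for v in(P[0]-P[1],P[3]-P[2])])
print("hub",tri(S(293,291),T(511,106)),plane("top",*T(511,106),110))
# lids, red
for nm,lo,hi in(("blue",(100,90,60),(125,255,255)),):
  c={}
  for n in("scene","top"):
    h=cv2.cvtColor(cv2.imread(f"pics/{n}0.png"),cv2.COLOR_BGR2HSV);m=cv2.inRange(h,lo,hi)
    k,_,st,ce=cv2.connectedComponentsWithStats(m);print(n,[(st[i,4],ce[i]) for i in range(1,k) if st[i,4]>100])
print("end strap ears scene/top",tri(S(258,140),T(567,268)))
print("paddle tip edge mid", tri(S(249,27),T(590,335)), "paddle inner",tri(S(252,72),T(580,305)))
E
```

```text
[661.1  45.1  12. ] [656.6  42.8  12. ] (array([660. ,  44. ,  18.2]), np.float64(1.9318385439061856))
[ 574.4 -133.5   12. ] [ 572.9 -135.7   12. ] (array([ 574.3, -134.3,   14.2]), np.float64(1.9794069456022172))
[469.3 -83.2  12. ] [466.8 -85.4  12. ] (array([469.3, -84. ,  15.4]), np.float64(1.8441444032069851))
[554.   94.5  12. ] [551.   95.3  12. ] (array([553.6,  94.7,  15.7]), np.float64(0.9475397163747235))
ctr [564.7 -19.3] yaw y-axis [np.float64(64.13090885140107), np.float64(64.53188123334006)]
hub (array([594.2,  42.5, 110.2]), np.float64(1.0146747387731843)) [594.2  43.  110. ]
scene [(np.int32(162), array([246.9, 152. ])), (np.int32(509), array([255.3, 192.7])), (np.int32(1511), array([494.8, 257.2]))]
top [(np.int32(1628), array([ 41.8, 187.3])), (np.int32(148), array([ 16.2, 188.8])), (np.int32(477), array([258.8, 204.6])), (np.int32(230), array([276.5, 260. ]))]
end strap ears scene/top (array([472.3,   2.7, 113.9]), np.float64(0.5839200308812361))
paddle tip edge mid (array([422.1, -12.4, 174.3]), np.float64(0.20871769498340095)) paddle inner (array([443.8,  -6.3, 152.6]), np.float64(0.7391315182317361))
```

Triangulation gives fixture centre ≈ (564,-20) with yaw ≈ -25.7°, and hub (594,43,110), which matches the given 110 mm. Strap direction ≈ 198° (open ≈ 0.81 rad), ear height 114, paddle tip z 174. All consistent. The tool's +y already points along the closing direction, so I'm moving to a hover behind the strap with fingers shut.

```bash
python3 -m handwheel '[0.04,-0.043,0,0,0,0,0, 0.08,-0.086,0,0,0,0,0, 0.12,-0.129,0,0,0,0,0, 0.16,-0.172,0,0,0,0,0, 0.2,-0.215,0,0,0,0,0]'
```

```text
time_s: 0.72
position: [316.1, -327.2, 230.9]
orientation: [-180.0, -0.0, 17.8]
wrist_force: [1.3, -1.0, 0.3]
finger_gap: -0.1
```

```bash
python3 -m handwheel '[0.04,-0.043,0,0,0,0,0, 0.08,-0.086,0,0,0,0,0, 0.12,-0.129,0,0,0,0,0, 0.16,-0.172,0,0,0,0,0, 0.2,-0.215,0,0,0,0,0]'
```

```text
time_s: 1.35
position: [440.7, -61.4, 231.1]
orientation: [180.0, -0.0, 17.8]
wrist_force: [0.8, -1.3, -0.8]
finger_gap: -0.2
```

```bash
python3 -m handwheel '[0.03,-0.033,0,0,0,0,0, 0.06,-0.066,0,0,0,0,0, 0.089,-0.098,0,0,0,0,0, 0.089,-0.098,0,0,0,0,0, 0.089,-0.098,0,0,0,0,0]'; python3 -c "
from workcell import readout;print(readout.get_state()['joints'])"
```

```text
time_s: 1.98
position: [494.6, 57.1, 230.8]
orientation: [-180.0, 0.1, 17.8]
wrist_force: [0.2, -0.0, -1.3]
finger_gap: 0.0
[-8.50290246e-01  2.97440037e+00 -1.68902750e+01  7.02188499e+01
 -2.28210402e-02  1.61319597e+02]
```

```bash
python3 -m handwheel '[0,0,0.05,0,0,0,0, 0,0,0.1,0,0,0,0, 0,0,0.142,0,0,0,0, 0,0,0.142,0,0,0,0, 0,0,0.142,0,0,0,0]'; python3 - <<'E'
import cv2,numpy as np
from workcell import cams
a=cams.camera("scene")[105:225,205:305,::-1];b=cams.camera("top")[168:288,210:310,::-1]
o=np.hstack([cv2.resize(x,(400,480),interpolation=3) for x in(a,b)])
cv2.imwrite("pics/crop2.png",cv2.convertScaleAbs(o,alpha=1.4))
E
```

```text
time_s: 2.6
position: [496.1, 56.4, 90.7]
orientation: [180.0, -0.1, 17.7]
wrist_force: [-0.5, -0.9, -0.2]
finger_gap: -0.1
```

View pics/crop2.png

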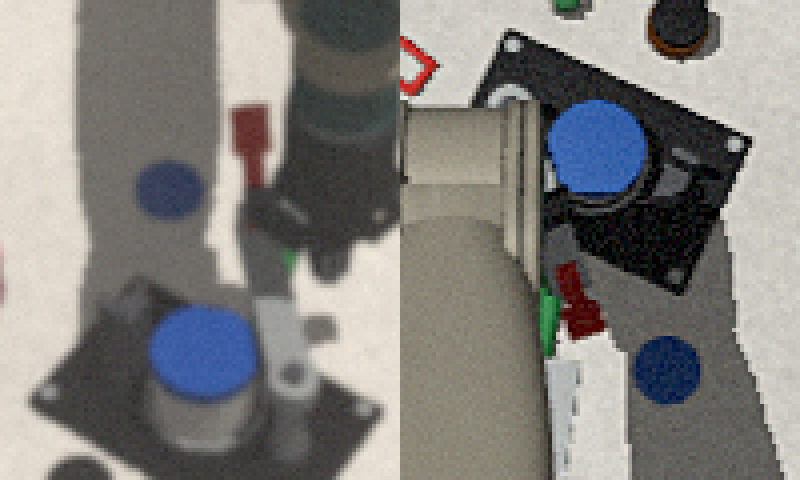

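The finger (≈325,265 in the left crop) stands beside the strap on the opening side, level with the bar and clear of lever and lid. Next I make contact gently.

```bash
python3 -m handwheel '[0,0.006,0.001,0,0,0,0, 0,0.01,0.001,0,0,0,0, 0,0.013,0.001,0,0,0,0, 0,0.016,0.001,0,0,0,0, 0,0.016,0.001,0,0,0,0]'
```

```text
time_s: 3.32
position: [500.1, 42.0, 88.3]
orientation: [-180.0, 0.0, 17.8]
wrist_force: [-0.1, 0.8, 1.0]
finger_gap: 0.1
```

```bash
python3 -m handwheel '[-0.0013,0.005,0,0,0,-3,0, -0.0024,0.0096,0,0,0,-6,0, -0.0034,0.0145,0,0,0,-9,0, -0.0041,0.0194,0,0,0,-12,0, -0.0046,0.0243,0,0,0,-15,0]'
```

```text
time_s: 3.95
position: [503.2, 18.1, 88.3]
orientation: [-179.9, -0.1, 32.9]
wrist_force: [-0.9, 2.1, 1.0]
finger_gap: -0.1
```

```bash
python3 -m handwheel '[-0.0013,0.005,0,0,0,-3,0, -0.0024,0.0096,0,0,0,-6,0, -0.0034,0.0145,0,0,0,-9,0, -0.0041,0.0194,0,0,0,-12,0, -0.0046,0.0243,0,0,0,-15,0]'
```

```text
time_s: 4.58
position: [512.1, -4.8, 88.1]
orientation: [-179.9, -0.0, 47.9]
wrist_force: [-0.4, 2.9, 0.5]
finger_gap: 0.1
```

```bash
python3 -m handwheel '[-0.0013,0.005,0,0,0,-3,0, -0.0024,0.0096,0,0,0,-6,0, -0.0034,0.0145,0,0,0,-9,0, -0.0041,0.0194,0,0,0,-12,0, -0.0041,0.0194,0,0,0,-12,0]'
```

```text
time_s: 5.2
position: [523.8, -21.5, 88.0]
orientation: [-180.0, 0.0, 59.8]
wrist_force: [-0.3, 0.2, 0.2]
finger_gap: -0.2
```

```bash
python3 -m handwheel '[-0.0008,0.0032,0,0,0,-2,0, -0.0014,0.0056,0,0,0,-3.5,0, -0.0019,0.0072,0,0,0,-4.5,0, -0.0019,0.008,0,0,0,-4.5,0]'
```

```text
time_s: 5.7
position: [529.3, -27.0, 88.0]
orientation: [-179.9, 0.0, 64.3]
wrist_force: [-2.6, 1.3, 0.6]
finger_gap: 0.1
```

```bash
python3 -m handwheel '[0,0.001,0,0,0,0,0, 0,0.002,0,0,0,0,0]'
```

```text
time_s: 5.95
position: [529.5, -27.1, 87.8]
orientation: [-179.7, 0.0, 64.3]
wrist_force: [-8.1, 4.1, 4.7]
finger_gap: -0.2
```

```bash
python3 -m handwheel '[0,0.0015,0,0,0,0,0, 0,0.003,0,0,0,0,0, 0,0.003,0,0,0,0,0]'
```

```text
time_s: 6.32
position: [529.6, -27.2, 87.7]
orientation: [-179.4, 0.0, 64.3]
wrist_force: [-11.5, 6.5, 8.9]
finger_gap: -0.2
```

Hard stop: 14 N with no motion, yaw 64.3°, exactly the home direction measured. Now I back off, rise and check.

```bash
python3 -m handwheel '[0,-0.015,0,0,0,0,0, 0,-0.03,0,0,0,0,0, 0,-0.03,-0.06,0,0,0,0, 0,-0.03,-0.115,0,0,0,0, 0,-0.03,-0.13,0,0,0,0]'; python3 - <<'E'
import cv2,numpy as np
from workcell import cams
a=cams.camera("scene")[105:225,205:305,::-1];b=cams.camera("top")[168:288,210:310,::-1]
o=np.hstack([cv2.resize(x,(400,480),interpolation=3) for x in(a,b)])
cv2.imwrite("pics/crop3.png",cv2.convertScaleAbs(o,alpha=1.4))
E
```

```text
time_s: 6.95
position: [510.5, -16.9, 223.1]
orientation: [179.5, -0.1, 64.3]
wrist_force: [0.6, -0.4, 1.0]
finger_gap: -0.4
```

View pics/crop3.png

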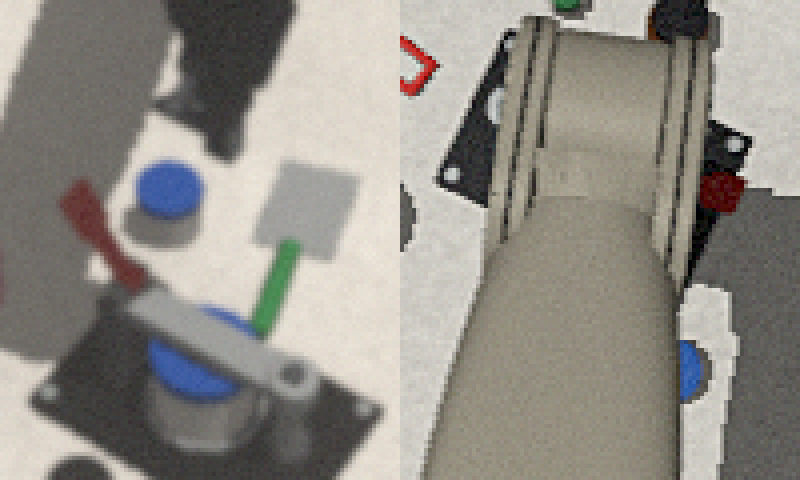

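The strap now lies across the large pot and ends in the catch. The lever is still raised, with its paddle at ≈(78,195) left, and nothing else has moved. Now I go above the paddle.

```bash
python3 -m handwheel '[-0.03,0.025,0,0,0,0,0, -0.062,0.0495,0,0,0,0,0, -0.062,0.0495,0.015,0,0,0,0, -0.062,0.0495,0.033,0,0,0,0, -0.062,0.0495,0.033,0,0,0,0]'
```

```text
time_s: 7.68
position: [522.2, -92.4, 181.5]
orientation: [-179.6, 0.1, 64.3]
wrist_force: [-0.0, 1.1, 0.1]
finger_gap: -0.1
```

```bash
python3 -m handwheel '[0,0.003,0,0,0,0,0, 0,0.006,0.003,0,0,0,0, 0,0.006,0.01,0,0,0,0, -0.007,0.006,0.016,0,0,0,0, -0.014,0.006,0.022,0,0,0,0]'
```

```text
time_s: 8.3
position: [524.7, -109.1, 163.4]
orientation: [180.0, -0.0, 64.3]
wrist_force: [-0.1, 1.7, 4.1]
finger_gap: -0.2
```

```bash
python3 -m handwheel '[-0.007,-0.001,0.009,0,0,0,0, -0.013,-0.002,0.017,0,0,0,0, -0.018,-0.002,0.024,0,0,0,0, -0.022,-0.002,0.031,0,0,0,0, -0.026,-0.002,0.038,0,0,0,0]'
```

```text
time_s: 8.93
position: [511.1, -131.2, 124.6]
orientation: [-179.9, -0.0, 64.3]
wrist_force: [1.0, 2.1, 2.1]
finger_gap: 0.5
```

```bash
python3 -m handwheel '[-0.002,0,0.005,0,0,0,0, -0.003,0,0.008,0,0,0,0, -0.003,0,0.011,0,0,0,0, -0.003,0,0.011,0,0,0,0]'
```

```text
time_s: 9.43
position: [510.4, -134.6, 114.8]
orientation: [180.0, 0.1, 64.3]
wrist_force: [-1.1, 0.9, 4.6]
finger_gap: -0.1
```

```bash
python3 -m handwheel '[0,0,0.0015,0,0,0,0, 0,0,0.003,0,0,0,0, 0,0,0.004,0,0,0,0, 0,0,0.004,0,0,0,0]'
```

```text
time_s: 9.93
position: [511.5, -135.2, 114.0]
orientation: [179.8, 0.1, 64.3]
wrist_force: [-4.3, 1.8, 20.4]
finger_gap: -0.0
```

The lever is on its stop: z 114 (expected 115), 20 N and no further travel. Now I withdraw upwards and look.

```bash
python3 -m handwheel '[0,0,-0.03,0,0,0,0, 0,0,-0.08,0,0,0,0, 0,0,-0.13,0,0,0,0, 0,-0.06,-0.13,0,0,0,0, 0,-0.12,-0.13,0,0,0,0]'; python3 -m handwheel '[-0.05,-0.02,0,0,0,0,0, -0.1,-0.04,0,0,0,0,0, -0.15,-0.06,0,0,0,0,0, -0.2,-0.08,0,0,0,0,0, -0.2,-0.08,0,0,0,0,0]'; python3 - <<'E'
import cv2,numpy as np
from workcell import cams
A=cams.camera("scene")[:,:,::-1];B=cams.camera("top")[:,:,::-1]
cv2.imwrite("pics/scene4.png",A);cv2.imwrite("pics/top4.png",B)
o=np.hstack([cv2.resize(x,(400,480),interpolation=3) for x in(A[125:245,205:305],B[168:288,210:310])])
cv2.imwrite("pics/crop4.png",cv2.convertScaleAbs(o,alpha=1.4))
E
```

```text
time_s: 10.55
position: [401.1, -82.4, 240.6]
orientation: [180.0, 0.1, 64.3]
wrist_force: [0.1, 0.9, 0.9]
finger_gap: -0.3
time_s: 11.18
position: [240.3, -229.9, 239.9]
orientation: [-179.9, 0.1, 63.8]
wrist_force: [0.5, 0.0, 0.2]
finger_gap: 0.2
```

View pics/crop4.png

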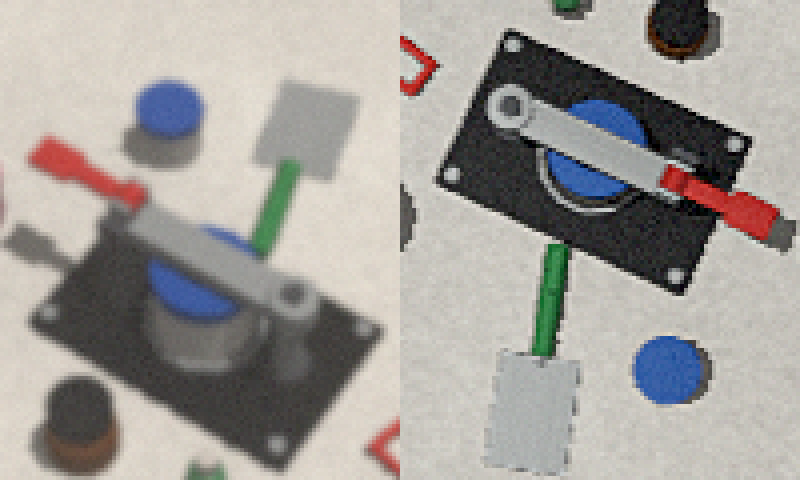

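Strap home, lever laid out along it, and the other items look where they were. A numeric check of lever height and strap angle comes before handing in.

```bash
python3 - <<'E'
from h import *
np.set_printoptions(precision=1,suppress=True)
S=lambda x,y:((x+.5)/4-.5+205,(y+.5)/4-.5+125)
T=lambda x,y:((x-399.5)/4-.5+210,(y+.5)/4-.5+168)
piv=np.array([594.2,42.7])
for nm,s,t in(("tip",(37,152),(774,222)),("inner end paddle",(82,166),(727,203)),("hinge",(135,195),(672,178))):
    p,e=tri(S(*s),T(*t));v=p[:2]-piv;print(nm,p,e,"rad",np.hypot(*v),"ang",np.degrees(np.arctan2(v[1],v[0]))%360)
a=cv2.imread("pics/top0.png");b=cv2.imread("pics/top4.png")
d=cv2.absdiff(a,b).max(2);d=cv2.medianBlur(d,5);k,_,st,ce=cv2.connectedComponentsWithStats((d>35).astype(np.uint8))
for i in range(1,k):
    if st[i,4]>15:print(st[i])
E
```

```text
tip [ 503.8 -150.5  110.3] 0.8038300441661348 rad 213.33938933367781 ang 244.92606673533368
inner end paddle [ 517.7 -115.3  118.6] 0.8496174454414568 rad 175.5657241842503 ang 244.17909692775447
hinge [537.  -75.  118.3] 1.335590798733689 rad 130.90789156063508 ang 244.0677000790149
[ 235  194   74   61 1342]
[ 257  293  175   91 6813]
[ 409  312  103   53 3769]
[225 334  32  12 227]
[178 345  44  39 900]
[249 348  12   8  34]
[234 373   9  11  43]
[324 373  50  11 283]
[254 377  10   7  37]
```

```bash
python3 -c "
from workcell import job,readout
print(readout.get_state()['wrist_force']);print(job.job_done())"
```

```text
[ 0.19061116 -0.36942385 -0.29426983]
the job is handed in; nothing more can be done
None
```

The strap is home in the catch and the red cam lever is fully down, in that order. I handed the job in at about 11 s, with the arm clear of everything.

- **Strap:** I swung it with the back of the shut finger until it met the stop. It read about 14 N with no further travel, at 244.3°. The cameras afterwards put it at 244–245°, against an expected home direction of 244.3°.
- **Lever:** I then pushed it down with the fingertip until it stopped at about 20 N, with the fingertip at z 114 mm (115 expected). The cameras afterwards show it level, at 110–119 mm along its length. That spread is the measuring scatter.
- **Everything else:** Comparing the top views before and after, only the strap, the lever and the robot with its shadow changed. The pot is still in its ring.
- **Disagreements:** The screws on the fixture plate, at 12 mm, triangulated 2–6 mm too high. The tool also ran up to 6 mm off to the side before it had settled. Neither affected the result, and no check failed.

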